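# Lock the cam coupler cap on the buffer vessel

### The arm

A 6-joint arm with a two-finger parallel gripper is mounted at the origin on a cart in front of the work surface, level with it; the furniture and walls round the work are solid. World frame = base frame: x ahead of the robot, y to its left, z up, the work surface at z = 0. Lengths are in m, angles in rad, forces in N, time in s.
With the tool pointing down it reaches from about 0.425 to 0.95 m from the base axis. Payload 14.7 kg.
Tool frame: the origin (TCP) lies at the very end of the fingers, on their centre line; the grasp point (between the pads) lies behind it (r.grip_depth is the x of the grasp point in the tool frame, in m); x points along the fingers, y is the direction in which the jaws open and shut, and the axes are right-handed (so a half turn about x gives the same grasp; the last joint's range is limited). The gripper opens to 85 mm and grips with 20 to 120 N. Pads are 22 mm wide; open, the fingers measure 114 mm over their backs; the gripper's body (76 mm by 85 mm) begins 54 mm behind the grasp point. The pads swing forward as they close: fully open they stand 13 mm farther back than shut.
Start: joints at [1.217, 0.48, 1.596, -0, 1.065, -0.047], TCP at [0.196, 0.62, 0.231] pointing down, gripper open.
Joint ranges: [-2.75, 2.75], [-0.82, 2.05], [0.23, 2.67], [-1.56, 4.7], [0.09, 2.69], [-2.92, 2.92]. Speed limits (rad/s): [1.89, 1.89, 2.39, 3.01, 3.01, 3.01].

### API

Orientations are given as a rotation vector (axis times angle).
In Python, from rig import r gives the robot as it stands. The module is installed in compiled form; this text tells all that it offers.
- The arm moves only by the tool jog_arm, never from a script. Its argument "motion" is a list of rows, each an object of numbers: "dx", "dy", "dz": the shift along the tool's x, y, z in m; "ax", "ay", "az": the turn, a rotation vector about the tool's x, y, z in rad; "fingers": the closure, from -1 (fully open) to 1 (shut). In form: [{"dx": .., "dy": .., "dz": .., "ax": .., "ay": .., "az": .., "fingers": ..}, ...]. A call has 1 to 5 rows; each row is the pose to reach, as a shift and turn from the pose commanded when the call began, along the tool's axes at that moment; what a row does not reach only later rows make up. A row lasts 1/12 s, in which the tool goes at most 41.7 mm and 7.16 degrees, less where a joint would pass 70% of its speed; a pose out of reach is approached as far as the arm can. A call with a gripper value outside its range is refused whole. The fingers move at their own pace and stop on an object; "newtons" is the grip in N (left out, the last holds). Time passes only in rows, so rows that repeat a pose let the fingers close. It gives the time, the measured TCP pose, the force and the opening at its end, in the units of the state.
- r.read_state(): the state, without advancing time (a new reading comes with each control period).
- r.get_image(name): name is "scene" or "top"; returns the picture (420x560x3 uint8, red, green, blue); there is no depth.
- r.get_calibration(name): a dict with "vfov" (degrees; the focal length in pixels is half the picture's height over the tangent of half this angle, whatever the lens; pixels are square), "cx", "cy" (the principal point, pixels), "extrinsics" (4x4, takes a point from camera to world coordinates). Camera axes: x right, y up, looking along -z (the intrinsics and any distortion apply to the point x, -y, -z); pixel columns grow to the right and rows downward; lengths in m; the calibration is good to about 2 mm. A picture is of the moment at which its call begins. get_calibration takes no time and is no camera call.
- r.job_done(): hands the job in, once; it reports no verdict.
Trained networks look in the newest picture that a camera, given by its name, has taken for a name from the list of things; names that differ only in an ending like _2 or _b are one class to them, and where a whole thing is asked for, a point or a joint stands for the part that bears it (a point fixed in the world has none). Each returns a list of dicts, best first, with "confidence" (0 to 1); they miss things now and then, are a little off and sometimes report something else, mostly with a low value. They report only what shows in the picture. A call takes as long as a camera call. They do not tell look-alikes from the thing itself.
- r.recognise(camera, name): "position" ([x, y, z] in m, in the coordinates of the camera as it stood for that picture, good to about 4 mm: the middle of the surface that is visible of it).
- r.regions_of(camera, name): "mask" (420x560 bool, what is visible of it).
- r.spot_point(camera, name): "position" ([x, y, z] in m, in the coordinates of the camera as it stood for that picture, good to about 4 mm: a listed point, or the origin of a listed thing).
The state is a dict: "time_s": time; "joint_positions": joint angles; "joint_velocities": joint speeds; "effort": joint torques, N m; "eef_pos": TCP position; "tcp_rot": TCP orientation; "ft_force": force on the tool from outside, world axes, zero at the start; "wrist_torque": the same for the moment, N m; "finger_gap": finger opening in m.
Only numpy, scipy, OpenCV 4.12 (cv2) and the standard library are available. Lean on these libraries where they do the work, as an engineer would, in place of code of your own. Each camera call takes 0.05 s, during which the arm holds its last target. There are 200 camera calls.

### The job

Close the filling neck of the steel buffer vessel: press its coupler cap straight down, firmly but not hard, until you feel it bottom on the neck, with the two cam arms still up. Then swing both cam arms down together, neither more than about 30 degrees ahead of the other, until both hang fully down beside the neck and the cap is locked. Leave the other things on the bench alone.

Things in the scene. Friction and masses are not known exactly. Their poses are not given: they have to be found in the camera images.
- tank: squat round steel buffer vessel bolted down (immovable), foot 132 mm across, body 110; origin on its vertical axis 6 mm under the foot's top face, 2 to 12 mm above the worktop, z up. Shoulder 55 mm above the origin; from it rises a 34 mm thick filling neck with a groove under a 40 mm lip at its mouth, hidden by the cap. A stub points to its -x, 73 mm from the axis, 22 mm up.
- cap_top (a point): centre of the flat top face of the coupler cap; z up out of the cap, y from the right arm's pivot to the left's. Starts 136 mm above the vessel's origin, on a stiff seal. Pressed straight down with about 10 N it slides 5 to 15 mm (hidden, differs each time) to a hard stop, to be felt: 15 to 25 N against it is firm, over 45 N too much. It stays where it is left.
- cam_left (a joint): swing of the cam arm on the cap's +y side, rad: 0 = up and outward at 45 degrees, 0.79 = level, 2.36 = shut (straight down beside the neck; stop). Starts at 0 to 0.3, stays where left, friction 0.05 N m (3 N pressed 16 mm outside the pivot). Pivot 25 mm from the cap's axis, 15 mm below its top; arm 45 mm long, 16 to 20 wide, 6 thick. Shut, both arms measure 56 mm over their outer faces.
- cam_right (a joint): the same for the cam arm on the cap's -y side, mirrored; it also grows from 0 (up and outward) to 2.36 (shut, straight down)
- cam_left_tip (a point): middle of the free end of the left cam arm, 45 mm from its pivot
- cam_right_tip (a point): middle of the free end of the right cam arm, 45 mm from its pivot
- petri_1: bystander, to be left alone: closed petri dish, 91 mm across, 15 mm tall; origin at the centre of its underside
- timer: bystander, to be left alone: low white bench timer, 62x62x18 mm; origin at the centre of its underside
- marker_black: bystander, to be left alone: felt marker lying flat, 138x12x12 mm; origin at the centre of its underside
- calculator: bystander, to be left alone: flat calculator, 128x68x14 mm; origin at the centre of its underside
- tape_roll: bystander, to be left alone: roll of tape lying flat, 71 mm across, 19 mm tall; origin at the centre of its underside
- cap: the coupler cap: loose, round, aluminium, 53 mm across, 28 mm tall, about 0.3 kg, a steel cam arm pivoted on each side; origin on its axis, 15 mm below its top face, level with the arm pivots; axes as cap_top. More than about 5 mm too high, the cams strike the side of the lip or seal and the arms jam half-way; lower than that, shutting them draws the cap home.
Not all that is in view belongs to the job. Leave any red look-alike of the cap alone.

How it is judged:
By the outcome, as a careful person would: the job done as asked, in the order asked, and still so for the second after the job is handed in, with the robot touching nothing.
It also fails if it takes over 40 s, if anything falls off the work surface, if the arm or the gripper's body presses on something with over 40 N, if the wrist force passes 120 N, or if a joint passes its speed limit or range.

## Working session

There is one attempt and no reset: what is moved stays moved. The work goes in short steps, Python scripts to look and compute and a tool call to move; the robot and the scene stay as the last step left them, time stands still between calls to the robot, and variables do not carry over. Pictures are saved under pics/ and viewed, about 8 in all and at most 12, crops included, and the job is handed in when it is done.

Besides the shell and the picture viewer there is one more tool, called by a JSON object that holds its "method" and its "body", one argument or row to a line. jog_arm: Moves the arm, as the interface text tells. Its arguments: {"type":"object","properties":{"motion":{"type":"array","items":{"type":"object","properties":{"dx":{"type":"number"},"dy":{"type":"number"},"dz":{"type":"number"},"ax":{"type":"number"},"ay":{"type":"number"},"az":{"type":"number"},"fingers":{"type":"number"}}}},"newtons":{"type":"number"}},"required":["motion"]}

```bash
mkdir -p pics; cat > h.py <<'E'
from rig import r
import numpy as np, cv2
def save(cam,fn,crop=None,s=1):
    im=r.get_image(cam)
    if crop: x0,y0,x1,y1=crop; im=im[y0:y1,x0:x1]
    im=cv2.resize(im,None,fx=s,fy=s,interpolation=cv2.INTER_CUBIC)
    cv2.imwrite('pics/'+fn,im[:,:,::-1])
def w(cam,p):
    E=np.array(r.get_calibration(cam)['extrinsics']); return E[:3,:3]@np.array(p)+E[:3,3]
def px(cam,P):
    c=r.get_calibration(cam);E=np.array(c['extrinsics']);q=E[:3,:3].T@(np.array(P)-E[:3,3])
    f=210/np.tan(np.radians(c['vfov'])/2); return np.array([c['cx']+f*q[0]/-q[2],c['cy']-f*q[1]/-q[2]]).round(1)
def spot(cam,n,fn='spot_point'):
    for d in getattr(r,fn)(cam,n)[:4]:
        P=w(cam,d['position']); print(cam,n,round(d['confidence'],2),P.round(4),px(cam,P))
E
python3 - <<'E'
from h import *
for c in('scene','top'):
    save(c,c+'1.png',s=1.4)
    k=r.get_calibration(c);print({a:(np.round(b,3).tolist()) for a,b in k.items() if a!='x' and not isinstance(b,str)})
    for n in('tank','cap_top','cam_left_tip','cam_right_tip','cap'): spot(c,n)
print(r.read_state(),r.grip_depth)
E
```

```text
{'vfov': 49.367, 'cx': 286.373, 'cy': 203.352, 'extrinsics': [[0.665, 0.573, -0.479, -0.059], [-0.747, 0.51, -0.426, -0.376], [0.0, 0.641, 0.768, 0.992], [0.0, 0.0, 0.0, 1.0]]}
scene tank 0.74 [0.4499 0.2319 0.009 ] [244.1 213.6]
scene cap_top 0.97 [0.4444 0.228  0.1469] [239.7 181.4]
scene cap_top 0.96 [ 0.5769 -0.2172  0.0244] [410.8 275. ]
scene cap_top 0.79 [0.525  0.4599 0.0292] [207.7 155.4]
scene cam_left_tip 0.53 [0.4235 0.2879 0.1556] [216.9 172. ]
scene cam_left_tip 0.53 [ 0.6316 -0.2029  0.0461] [419.5 252.7]
scene cam_right_tip 0.62 [0.4699 0.1803 0.1576] [260.3 182.3]
scene cam_right_tip 0.59 [0.4754 0.4267 0.0411] [202.1 166.7]
scene cam_right_tip 0.42 [ 0.5225 -0.2296  0.0441] [404.7 288.7]
scene cap 0.87 [ 0.5699 -0.2196  0.0143] [409.2 279.5]
scene cap 0.82 [0.5254 0.4515 0.0117] [210.4 160.8]
scene cap 0.77 [0.4462 0.229  0.1324] [240.4 184.7]
{'vfov': 42.349, 'cx': 278.609, 'cy': 201.056, 'extrinsics': [[-0.174, 0.913, -0.37, -0.183], [-0.985, -0.164, 0.06, 0.218], [-0.006, 0.375, 0.927, 1.751], [0.0, 0.0, 0.0, 1.0]]}
top tank 0.52 [0.4511 0.2299 0.0063] [245.9 223
[... 547 characters left out ...]
6 0.0152] [175.8 213.9]
{'time_s': 0.6, 'joint_positions': array([ 1.21740708e+00,  4.80238699e-01,  1.59631065e+00,  3.19322875e-05,
        1.06512412e+00, -4.66280006e-02]), 'joint_velocities': array([ 0.00091431, -0.00114841, -0.00102234, -0.00172431, -0.00047889,
       -0.00074852]), 'effort': array([-3.16463840e-03, -9.50068617e+01, -4.30505812e+01,  2.43501876e-05,
        1.81482283e-03,  4.16008220e-05]), 'eef_pos': array([0.19626126, 0.61963694, 0.23126746]), 'tcp_rot': array([ 0.2407145 ,  1.55739666, -0.24083057]), 'ft_force': array([ 0.09072329,  0.49802739, -0.63914761]), 'wrist_torque': array([ 0.01637979, -0.03003278,  0.00692195]), 'finger_gap': 0.08535588377999304} -0.0187
```

View pics/scene1.png

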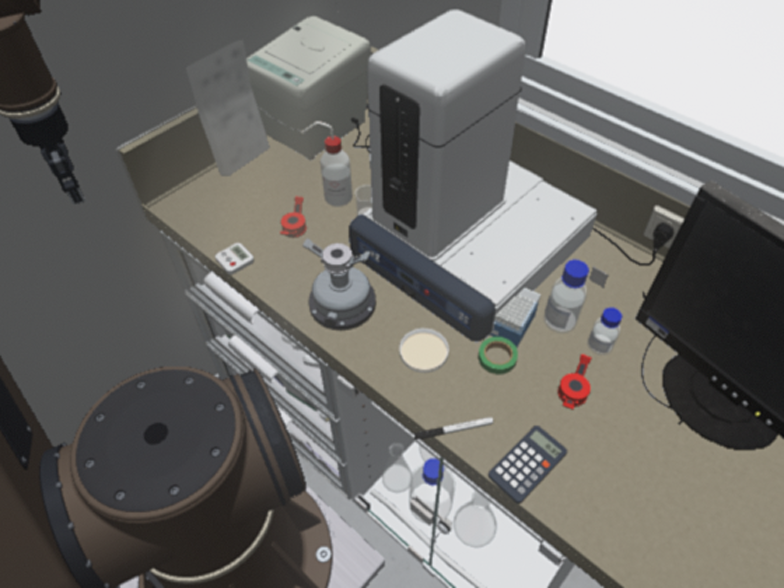

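```bash
python3 - <<'E'
from h import *
save('scene','c1.png',(190,140,290,240),6)
save('top','c2.png',(200,160,300,260),6)
a=cv2.imread('pics/c1.png');b=cv2.imread('pics/c2.png')
cv2.imwrite('pics/c12.png',cv2.resize(np.hstack([a,b]),(800,400)))
E
```

```text
(no output)
```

View pics/c12.png

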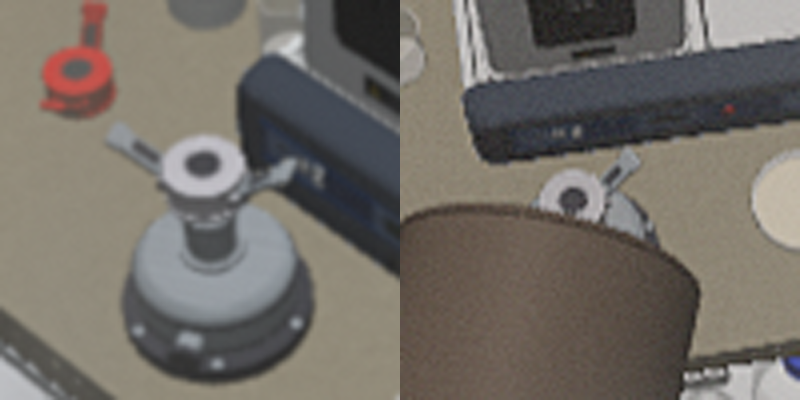

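Candidates for the cap are the aluminium one on the vessel at scene (240,181), a red look-alike at (208,155) and another at (410,275). I'm choosing the aluminium cap: the crop shows it on the neck with both arms up. Next I'll triangulate its top face from the two views.

```bash
python3 - <<'E'
from h import *
from scipy.spatial.transform import Rotation as R
def ray(cam,u):
    c=r.get_calibration(cam);E=np.array(c['extrinsics']);f=210/np.tan(np.radians(c['vfov'])/2)
    d=E[:3,:3]@np.array([(u[0]-c['cx'])/f,-(u[1]-c['cy'])/f,-1]);return E[:3,3],d/np.linalg.norm(d)
def tri(us):
    A=np.zeros((3,3));b=np.zeros(3)
    for cam,u in us:
        o,d=ray(cam,u);M=np.eye(3)-np.outer(d,d);A+=M;b+=M@o
    return np.linalg.solve(A,b)
print({k:v for k,v in r.get_calibration('scene').items() if k!='extrinsics'})
P=tri([('scene',(240.75,181)),('top',(243.25,209.8))]);print('cap',P,px('scene',P),px('top',P))
for z in(.138,.143,.148):
    for cam,u in(('scene',(240.75,181)),('top',(243.25,209.8))):
        o,d=ray(cam,u);print(z,cam,(o+d*(z-o[2])/d[2]).round(4))
for i in range(3):
    for c in('scene','top'):
        r.get_image(c)
        for n in ('cap_top','cap','cam_left_tip','cam_right_tip'):
            for d in r.spot_point(c,n):
                Q=w(c,d['position'])
                if np.linalg.norm(Q[:2]-[.45,.23])<.08: print(c,n,round(d['confidence'],2),Q.round(4))
T=R.from_rotvec(r.read_state()['tcp_rot']).as_matrix();print(T.round(3))
E
```

```text
{'vfov': 49.36654366554111, 'cx': 286.37279274813807, 'cy': 203.35235155812506}
cap [0.44933575 0.23001815 0.1428457 ] [240.7 181. ] [243.3 209.7]
0.138 scene [0.4525 0.2335 0.138 ]
0.138 top [0.451  0.2301 0.138 ]
0.143 scene [0.4495 0.2299 0.143 ]
0.143 top [0.4491 0.2301 0.143 ]
0.148 scene [0.4465 0.2263 0.148 ]
0.148 top [0.4471 0.23   0.148 ]
scene cap_top 0.76 [0.4473 0.2309 0.1474]
scene cap 0.73 [0.4422 0.2301 0.128 ]
scene cam_left_tip 0.53 [0.4242 0.2864 0.1568]
scene cam_right_tip 0.42 [0.4731 0.179  0.1585]
top cap_top 0.69 [0.452  0.2254 0.1428]
top cap 0.6 [0.4509 0.231  0.1265]
top cam_right_tip 0.49 [0.4709 0.1822 0.1598]
scene cap_top 0.92 [0.4491 0.2285 0.1465]
scene cap_top 0.62 [0.4503 0.2304 0.0075]
scene cap 0.9 [0.4447 0.2304 0.1353]
scene cap 0.32 [0.4717 0.1787 0.1596]
scene cap 0.24 [0.4222 0.2885 0.1549]
scene cam_left_tip 0.6 [0.4209 0.286  0.1549]
scene cam_right_tip 0.37 [0.4723 0.1769 0.1584]
top cap_top 0.47 [0.4503 0.2265 0.1458]
top cap 0.51 [0.4508 0.2334 0.1291]
top cam_right_tip 0.59 [0.4719 0.1775 0.1573]
top cam_right_tip 0.33 [0.4516 0.2314 0.1284]
scene cap_top 0.97 [0.4487 0.2276 0.1458]
scene cap_top 0.68 [0.4422 0.2269 0.1314]
scene cap 0.75 [0.4413 0.2302 0.1305]
scene cam_left_tip 0.56 [0.4237 0.2874 0.1576]
scene cam_right_tip 0.53 [0.4722 0.1785 0.1584]
top cap_top 0.6 [0.4496 0.2289 0.1423]
top cap 0.46 [0.4496 0.231  0.1284]
top cap 0.41 [0.4505 0.2298 0.0088]
top cam_right_tip 0.38 [0.4708 0.1796 0.1588]
[[-0.     0.302  0.953]
 [-0.     0.953 -0.302]
 [-1.    -0.    -0.   ]]
```

{"method": "jog_arm", "body": {
  "motion": [
    {"dy":-0.02,"dz":0.024,"fingers":1},
    {"dy":-0.04,"dz":0.048,"fingers":1},
    {"dy":-0.06,"dz":0.072,"fingers":1},
    {"dy":-0.08,"dz":0.096,"fingers":1},
    {"dy":-0.1,"dz":0.12,"fingers":1}
  ],
  "newtons": 30
}}

```text
invalid input at $.motion[0]: expected keys dx, dy, dz, ax, ay, az, fingers
```

{"method": "jog_arm", "body": {
  "motion": [
    {"dy":-0.02,"dz":0.024,"fingers":1},
    {"dy":-0.04,"dz":0.048,"fingers":1},
    {"dy":-0.06,"dz":0.072,"fingers":1},
    {"dy":-0.08,"dz":0.096,"fingers":1},
    {"dy":-0.1,"dz":0.12,"fingers":1}
  ]
}}

```text
invalid input at $.motion[0]: expected keys dx, dy, dz, ax, ay, az, fingers
```

{"method": "jog_arm", "body": {
  "motion": [
    {"dy":-0.02,"dz":0.024,"ax":-0.12,"fingers":1},
    {"dy":-0.04,"dz":0.048,"ax":-0.24,"fingers":1},
    {"dy":-0.06,"dz":0.072,"ax":-0.36,"fingers":1},
    {"dy":-0.08,"dz":0.096,"ax":-0.48,"fingers":1},
    {"dy":-0.095,"dz":0.12,"ax":-0.6,"fingers":1}
  ]
}}

```text
invalid input at $.motion[0]: expected keys dx, dy, dz, ax, ay, az, fingers
```

{"method": "jog_arm", "body": {
  "motion": [
    {"ax":-0.1,"fingers":1},
    {"ax":-0.133,"fingers":1},
    {"ax":-0.133,"fingers":1}
  ]
}}

```text
invalid input at $.motion[0]: expected keys dx, dy, dz, ax, ay, az, fingers
```

```bash
python3 - <<'E'
from h import *
from scipy.spatial.transform import Rotation as R
s=r.read_state();T=R.from_rotvec(s['tcp_rot']).as_matrix();print(s['time_s'],s['eef_pos'],s['finger_gap'],s['ft_force'],s['joint_positions'],T.round(3))
c,sn=np.cos(np.radians(114.4)),np.sin(np.radians(114.4))
D=np.array([[0,c,sn],[0,sn,-c],[-1,0,0]])
print('turn',R.from_matrix(T.T@D).as_rotvec(),'shift',T.T@(np.array([.449,.23,.16])-s['eef_pos']))
save('scene','s2.png',(180,100,300,220),5)
for n in ('cap_top','cam_left_tip','cam_right_tip'): spot('scene',n)
E
```

```text
2.2 [0.19627322 0.61964507 0.23128611] 0.08554569518306886 [-0.2188982   0.11677609  0.02674258] [ 1.21739812e+00  4.80208877e-01  1.59631254e+00  2.39556268e-05
  1.06509696e+00 -4.66212655e-02] [[-0.     0.302  0.953]
 [-0.     0.953 -0.302]
 [-1.    -0.    -0.   ]]
turn [-7.32648882e-01 -3.01924952e-05  1.55029912e-05] shift [ 0.07128547 -0.29512698  0.35860043]
scene cap_top 0.77 [0.4508 0.2317 0.1469] [240.5 179.3]
scene cap_top 0.68 [ 0.5752 -0.2194  0.0278] [411.5 275.2]
scene cap_top 0.61 [0.5266 0.4611 0.0246] [208.  156.1]
scene cam_left_tip 0.75 [0.4515 0.2322 0.1474] [240.6 178.9]
scene cam_left_tip 0.48 [0.4209 0.2881 0.1568] [216.  172.2]
scene cam_left_tip 0.42 [0.5705 0.4847 0.0432] [212.7 140.6]
scene cam_left_tip 0.41 [ 0.6309 -0.2019  0.0456] [418.9 252.8]
scene cam_right_tip 0.62 [0.4742 0.1788 0.1605] [261.9 180.8]
scene cam_right_tip 0.47 [ 0.5204 -0.2348  0.0425] [406. 291.]
scene cam_right_tip 0.46 [0.4773 0.4277 0.0403] [202.4 166.4]
```

View pics/s2.png

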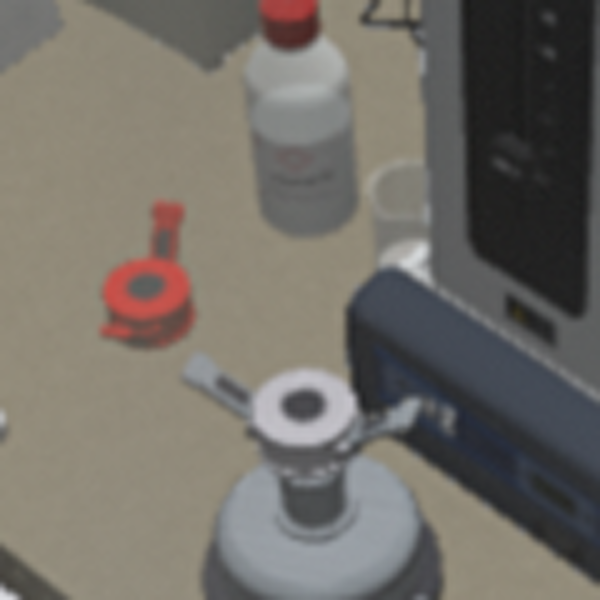

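The calls were refused because every key is required, so the arm hasn't moved. The picture shows the cap unchanged at scene (240.6,181), both arms up.

{"method": "jog_arm", "body": {
  "motion": [
    {"dx":0,"dy":-0.02,"dz":0.024,"ax":0,"ay":0,"az":0,"fingers":1},
    {"dx":0,"dy":-0.04,"dz":0.048,"ax":0,"ay":0,"az":0,"fingers":1},
    {"dx":0,"dy":-0.06,"dz":0.072,"ax":0,"ay":0,"az":0,"fingers":1},
    {"dx":0,"dy":-0.08,"dz":0.096,"ax":0,"ay":0,"az":0,"fingers":1},
    {"dx":0,"dy":-0.1,"dz":0.12,"ax":0,"ay":0,"az":0,"fingers":1}
  ],
  "newtons": 30
}}

```text
time_s: 2.82
eef_pos: [0.281, 0.4869, 0.2314]
tcp_rot: [0.241, 1.557, -0.24]
ft_force: [0.5, 0.8, 0.5]
finger_gap: 0.0252
```

{"method": "jog_arm", "body": {
  "motion": [
    {"dx":0,"dy":-0.02,"dz":0.024,"ax":0,"ay":0,"az":0,"fingers":1},
    {"dx":0,"dy":-0.04,"dz":0.048,"ax":0,"ay":0,"az":0,"fingers":1},
    {"dx":0,"dy":-0.06,"dz":0.072,"ax":0,"ay":0,"az":0,"fingers":1},
    {"dx":0,"dy":-0.08,"dz":0.096,"ax":0,"ay":0,"az":0,"fingers":1},
    {"dx":0,"dy":-0.1,"dz":0.12,"ax":0,"ay":0,"az":0,"fingers":1}
  ]
}}

```text
time_s: 3.23
eef_pos: [0.3653, 0.3552, 0.2315]
tcp_rot: [0.241, 1.557, -0.24]
ft_force: [0.3, -0.3, -0.9]
finger_gap: 0.0002
```

{"method": "jog_arm", "body": {
  "motion": [
    {"dx":0,"dy":-0.02,"dz":0.024,"ax":-0.12,"ay":0,"az":0,"fingers":1},
    {"dx":0,"dy":-0.04,"dz":0.048,"ax":-0.24,"ay":0,"az":0,"fingers":1},
    {"dx":0,"dy":-0.06,"dz":0.072,"ax":-0.36,"ay":0,"az":0,"fingers":1},
    {"dx":0,"dy":-0.08,"dz":0.096,"ax":-0.48,"ay":0,"az":0,"fingers":1},
    {"dx":0,"dy":-0.095,"dz":0.119,"ax":-0.6,"ay":0,"az":0,"fingers":1}
  ]
}}

```text
time_s: 3.65
eef_pos: [0.449, 0.2295, 0.2315]
tcp_rot: [-0.218, 1.56, 0.218]
ft_force: [0.8, 0.8, -0.1]
finger_gap: -0.0001
```

{"method": "jog_arm", "body": {
  "motion": [
    {"dx":0,"dy":0,"dz":0,"ax":-0.1,"ay":0,"az":0,"fingers":1},
    {"dx":0,"dy":0,"dz":0,"ax":-0.133,"ay":0,"az":0,"fingers":1},
    {"dx":0,"dy":0,"dz":0,"ax":-0.133,"ay":0,"az":0,"fingers":1}
  ]
}}

```text
time_s: 3.9
eef_pos: [0.4489, 0.2306, 0.2314]
tcp_rot: [-0.318, 1.547, 0.318]
ft_force: [0.1, -0.7, 0.1]
finger_gap: -0.0002
```

```bash
cat >> h.py <<'E'
from scipy.spatial.transform import Rotation as R
def rep(tgt=(.449,.23,.155),ang=114.4):
    s=r.read_state();T=R.from_rotvec(s['tcp_rot']).as_matrix();print(s['time_s'],s['eef_pos'],s['finger_gap'],s['ft_force'],s['joint_positions'].round(2))
    c,sn=np.cos(np.radians(ang)),np.sin(np.radians(ang))
    D=np.array([[0,c,sn],[0,sn,-c],[-1,0,0]])
    print('turn',R.from_matrix(T.T@D).as_rotvec().round(4),'shift',(T.T@(np.array(tgt)-s['eef_pos'])).round(4))
E
python3 - <<'E'
from h import *
rep()
E
```

```text
3.9 [0.44893938 0.23063613 0.2313887 ] -0.00019263491900154529 [ 0.12027187 -0.70080141  0.07650209] [ 0.41  0.28  1.92  0.    0.94 -1.56]
turn [-0.0201  0.0002 -0.    ] shift [ 0.0764 -0.0006 -0.0002]
```

{"method": "jog_arm", "body": {
  "motion": [
    {"dx":0.025,"dy":0,"dz":0,"ax":-0.02,"ay":0,"az":0,"fingers":1},
    {"dx":0.05,"dy":0,"dz":0,"ax":-0.02,"ay":0,"az":0,"fingers":1},
    {"dx":0.07,"dy":0,"dz":0,"ax":-0.02,"ay":0,"az":0,"fingers":1},
    {"dx":0.074,"dy":0,"dz":0,"ax":-0.02,"ay":0,"az":0,"fingers":1},
    {"dx":0.074,"dy":0,"dz":0,"ax":-0.02,"ay":0,"az":0,"fingers":1}
  ]
}}

```text
time_s: 4.32
eef_pos: [0.4477, 0.2311, 0.1564]
tcp_rot: [-0.334, 1.548, 0.333]
ft_force: [0.6, 0.2, 0.3]
finger_gap: -0.0004
```

```bash
python3 - <<'E'
from h import *
rep()
save('scene','a.png',(190,120,290,220),4)
save('top','b.png',(190,150,290,250),4)
cv2.imwrite('pics/s3.png',np.hstack([cv2.imread('pics/a.png'),cv2.imread('pics/b.png')]))
E
```

```text
4.3167 [0.44767477 0.23106788 0.15642139] -0.00041885617445233593 [0.55677765 0.15988806 0.27832551] [ 0.42  0.38  2.   -0.    0.76 -1.58]
turn [-0.0013 -0.0025 -0.    ] shift [ 0.0014 -0.0015  0.0008]
```

View pics/s3.png

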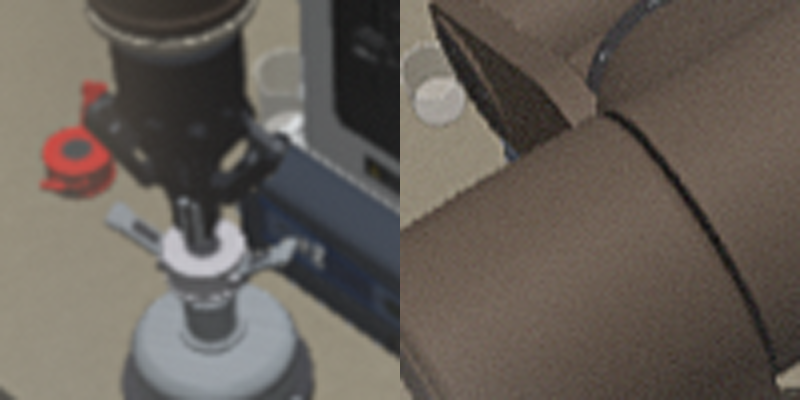

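Left shows the closed fingers over the cap's centre at crop (203,243), with both arms clear. The top view is blocked by the arm. Now descending to feel for contact.

{"method": "jog_arm", "body": {
  "motion": [
    {"dx":0.004,"dy":-0.001,"dz":0.001,"ax":0,"ay":0,"az":0,"fingers":1},
    {"dx":0.008,"dy":-0.001,"dz":0.001,"ax":0,"ay":0,"az":0,"fingers":1},
    {"dx":0.01,"dy":-0.001,"dz":0.001,"ax":0,"ay":0,"az":0,"fingers":1},
    {"dx":0.011,"dy":-0.001,"dz":0.001,"ax":0,"ay":0,"az":0,"fingers":1}
  ]
}}

```text
time_s: 4.75
eef_pos: [0.4499, 0.2306, 0.1463]
tcp_rot: [-0.333, 1.545, 0.333]
ft_force: [-0.3, -0.5, 0.4]
finger_gap: -0.0002
```

{"method": "jog_arm", "body": {
  "motion": [
    {"dx":0.001,"dy":0,"dz":0,"ax":0,"ay":0,"az":0,"fingers":1},
    {"dx":0.002,"dy":0,"dz":0,"ax":0,"ay":0,"az":0,"fingers":1}
  ]
}}

```text
time_s: 4.92
eef_pos: [0.4499, 0.2307, 0.1446]
tcp_rot: [-0.334, 1.545, 0.334]
ft_force: [-2.1, -1.4, 10.2]
finger_gap: -0.0004
```

{"method": "jog_arm", "body": {
  "motion": [
    {"dx":0.001,"dy":0,"dz":0,"ax":0,"ay":0,"az":0,"fingers":1},
    {"dx":0.002,"dy":0,"dz":0,"ax":0,"ay":0,"az":0,"fingers":1}
  ]
}}

```text
time_s: 5.08
eef_pos: [0.45, 0.2307, 0.1428]
tcp_rot: [-0.333, 1.545, 0.333]
ft_force: [-3.1, -1.1, 12.3]
finger_gap: -0.0001
```

{"method": "jog_arm", "body": {
  "motion": [
    {"dx":0.001,"dy":0,"dz":0,"ax":0,"ay":0,"az":0,"fingers":1},
    {"dx":0.002,"dy":0,"dz":0,"ax":0,"ay":0,"az":0,"fingers":1}
  ]
}}

```text
time_s: 5.25
eef_pos: [0.4499, 0.2307, 0.1408]
tcp_rot: [-0.333, 1.545, 0.334]
ft_force: [-3.0, -1.2, 11.8]
finger_gap: 0.0001
```

{"method": "jog_arm", "body": {
  "motion": [
    {"dx":0.0005,"dy":0,"dz":0,"ax":0,"ay":0,"az":0,"fingers":1},
    {"dx":0.001,"dy":0,"dz":0,"ax":0,"ay":0,"az":0,"fingers":1}
  ]
}}

```text
time_s: 5.42
eef_pos: [0.4499, 0.2307, 0.1398]
tcp_rot: [-0.333, 1.545, 0.334]
ft_force: [-3.2, -1.0, 10.4]
finger_gap: 0.0
```

{"method": "jog_arm", "body": {
  "motion": [
    {"dx":0.0005,"dy":0,"dz":0,"ax":0,"ay":0,"az":0,"fingers":1},
    {"dx":0.001,"dy":0,"dz":0,"ax":0,"ay":0,"az":0,"fingers":1}
  ]
}}

```text
time_s: 5.58
eef_pos: [0.4499, 0.2307, 0.1388]
tcp_rot: [-0.333, 1.545, 0.334]
ft_force: [-2.9, -2.0, 11.5]
finger_gap: -0.0001
```

{"method": "jog_arm", "body": {
  "motion": [
    {"dx":0.0005,"dy":0,"dz":0,"ax":0,"ay":0,"az":0,"fingers":1},
    {"dx":0.001,"dy":0,"dz":0,"ax":0,"ay":0,"az":0,"fingers":1}
  ]
}}

```text
time_s: 5.75
eef_pos: [0.45, 0.2307, 0.1378]
tcp_rot: [-0.334, 1.545, 0.334]
ft_force: [-3.6, -1.7, 10.3]
finger_gap: -0.0
```

{"method": "jog_arm", "body": {
  "motion": [
    {"dx":0.0005,"dy":0,"dz":0,"ax":0,"ay":0,"az":0,"fingers":1},
    {"dx":0.001,"dy":0,"dz":0,"ax":0,"ay":0,"az":0,"fingers":1}
  ]
}}

```text
time_s: 5.92
eef_pos: [0.4499, 0.2307, 0.1368]
tcp_rot: [-0.333, 1.545, 0.334]
ft_force: [-2.4, -1.1, 10.6]
finger_gap: -0.0001
```

{"method": "jog_arm", "body": {
  "motion": [
    {"dx":0.0005,"dy":0,"dz":0,"ax":0,"ay":0,"az":0,"fingers":1},
    {"dx":0.001,"dy":0,"dz":0,"ax":0,"ay":0,"az":0,"fingers":1}
  ]
}}

```text
time_s: 6.08
eef_pos: [0.4499, 0.2307, 0.1358]
tcp_rot: [-0.333, 1.545, 0.334]
ft_force: [-3.7, -1.3, 10.8]
finger_gap: -0.0001
```

{"method": "jog_arm", "body": {
  "motion": [
    {"dx":0.0005,"dy":0,"dz":0,"ax":0,"ay":0,"az":0,"fingers":1},
    {"dx":0.001,"dy":0,"dz":0,"ax":0,"ay":0,"az":0,"fingers":1}
  ]
}}

```text
time_s: 6.25
eef_pos: [0.4499, 0.2307, 0.1348]
tcp_rot: [-0.333, 1.545, 0.334]
ft_force: [-2.9, -1.2, 10.8]
finger_gap: -0.0
```

{"method": "jog_arm", "body": {
  "motion": [
    {"dx":0.0005,"dy":0,"dz":0,"ax":0,"ay":0,"az":0,"fingers":1},
    {"dx":0.001,"dy":0,"dz":0,"ax":0,"ay":0,"az":0,"fingers":1}
  ]
}}

```text
time_s: 6.42
eef_pos: [0.4499, 0.2307, 0.1338]
tcp_rot: [-0.333, 1.545, 0.334]
ft_force: [-2.6, -0.9, 10.2]
finger_gap: -0.0001
```

{"method": "jog_arm", "body": {
  "motion": [
    {"dx":0.0005,"dy":0,"dz":0,"ax":0,"ay":0,"az":0,"fingers":1},
    {"dx":0.001,"dy":0,"dz":0,"ax":0,"ay":0,"az":0,"fingers":1}
  ]
}}

```text
time_s: 6.58
eef_pos: [0.4499, 0.2307, 0.1328]
tcp_rot: [-0.333, 1.545, 0.334]
ft_force: [-2.2, -2.3, 10.1]
finger_gap: -0.0
```

{"method": "jog_arm", "body": {
  "motion": [
    {"dx":0.0005,"dy":0,"dz":0,"ax":0,"ay":0,"az":0,"fingers":1},
    {"dx":0.001,"dy":0,"dz":0,"ax":0,"ay":0,"az":0,"fingers":1}
  ]
}}

```text
time_s: 6.75
eef_pos: [0.45, 0.2307, 0.132]
tcp_rot: [-0.333, 1.544, 0.334]
ft_force: [-6.9, -3.3, 28.7]
finger_gap: 0.0003
```

The stop is felt: force jumped from about 10 N to 29 N at z = 0.132, after roughly 12.5 mm of travel. I'll ease off a little, then retreat and open.

{"method": "jog_arm", "body": {
  "motion": [
    {"dx":-0.0003,"dy":0,"dz":0,"ax":0,"ay":0,"az":0,"fingers":1},
    {"dx":-0.0003,"dy":0,"dz":0,"ax":0,"ay":0,"az":0,"fingers":1}
  ]
}}

```text
time_s: 6.92
eef_pos: [0.45, 0.2307, 0.1321]
tcp_rot: [-0.333, 1.545, 0.334]
ft_force: [-2.7, -1.2, 9.7]
finger_gap: 0.0003
```

{"method": "jog_arm", "body": {
  "motion": [
    {"dx":-0.01,"dy":0,"dz":0,"ax":0,"ay":0,"az":0,"fingers":1},
    {"dx":-0.03,"dy":0,"dz":0,"ax":0,"ay":0,"az":0,"fingers":1},
    {"dx":-0.055,"dy":0,"dz":0,"ax":0,"ay":0,"az":0,"fingers":1},
    {"dx":-0.068,"dy":0,"dz":0,"ax":0,"ay":0,"az":0,"fingers":-1},
    {"dx":-0.068,"dy":0,"dz":0,"ax":0,"ay":0,"az":0,"fingers":-1}
  ]
}}

```text
time_s: 7.33
eef_pos: [0.4515, 0.2314, 0.2029]
tcp_rot: [-0.333, 1.54, 0.334]
ft_force: [0.6, 0.9, 0.3]
finger_gap: 0.0232
```

{"method": "jog_arm", "body": {
  "motion": [
    {"dx":0,"dy":0,"dz":0,"ax":0,"ay":0,"az":0,"fingers":-1},
    {"dx":0,"dy":0,"dz":0,"ax":0,"ay":0,"az":0,"fingers":-1},
    {"dx":0,"dy":0,"dz":0,"ax":0,"ay":0,"az":0,"fingers":-1},
    {"dx":0,"dy":0,"dz":0,"ax":0,"ay":0,"az":0,"fingers":-1}
  ]
}}

```text
time_s: 7.67
eef_pos: [0.4494, 0.2305, 0.1988]
tcp_rot: [-0.334, 1.546, 0.333]
ft_force: [-0.8, 0.6, -0.4]
finger_gap: 0.0723
```

```bash
python3 - <<'E'
from h import *
rep((.45,.2307,.16))
save('scene','s4.png',(190,120,290,220),6)
for n in ('cap_top','cap','cam_left_tip','cam_right_tip'):
    for i in range(2):
        spot('scene',n); r.get_image('scene')
E
```

```text
7.6667 [0.44942089 0.23046465 0.19884245] 0.07234630827234514 [-0.81090384  0.60975602 -0.35941156] [ 0.41  0.32  1.96 -0.    0.87 -1.58]
turn [-0.0006 -0.0015 -0.    ] shift [ 0.0388 -0.      0.0007]
scene cap_top 0.7 [ 0.5769 -0.2155  0.0272] [410.4 273.9]
scene cap_top 0.59 [0.5233 0.4582 0.0268] [207.7 156.6]
scene cap_top 0.58 [0.4492 0.2293 0.1345] [241.1 183.5]
scene cap_top 0.46 [0.472  0.1782 0.1452] [261.7 185.6]
scene cap_top 0.77 [ 0.5762 -0.2152  0.0257] [410.  274.4]
scene cap_top 0.62 [0.5236 0.46   0.0262] [207.4 156.4]
scene cap 0.74 [ 0.572  -0.2201  0.0113] [409.6 279.7]
scene cap 0.68 [0.5281 0.4521 0.0122] [210.9 160.1]
scene cap 0.81 [0.4412 0.2304 0.1175] [239.1 189.4]
scene cap 0.8 [ 0.5705 -0.2201  0.0142] [409.6 279.5]
scene cap 0.67 [0.528  0.4528 0.0122] [210.7 160. ]
scene cam_left_tip 0.56 [ 0.6338 -0.2037  0.0475] [420.3 252. ]
scene cam_left_tip 0.55 [0.4237 0.2849 0.1427] [218.3 176.1]
scene cam_left_tip 0.41 [0.569  0.4874 0.0434] [211.7 140.4]
scene cam_left_tip 0.67 [0.4225 0.2874 0.1425] [217.4 175.9]
scene cam_left_tip 0.57 [0.5697 0.4818 0.0429] [213.2 141.2]
scene cam_left_tip 0.55 [ 0.6316 -0.2051  0.0483] [420.4 252.7]
scene cam_right_tip 0.56 [0.4763 0.4238 0.0407] [203.  167.1]
scene cam_right_tip 0.55 [ 0.521  -0.2333  0.0457] [405.9 289.7]
scene cam_right_tip 0.46 [0.4744 0.1779 0.1436] [262.5 185.5]
scene cam_right_tip 0.59 [0.4751 0.428  0.038 ] [201.9 167.3]
scene cam_right_tip 0.57 [0.4734 0.1805 0.1474] [261.4 184.2]
scene cam_right_tip 0.45 [ 0.5196 -0.2303  0.043 ] [404.2 289.9]
```

View pics/s4.png

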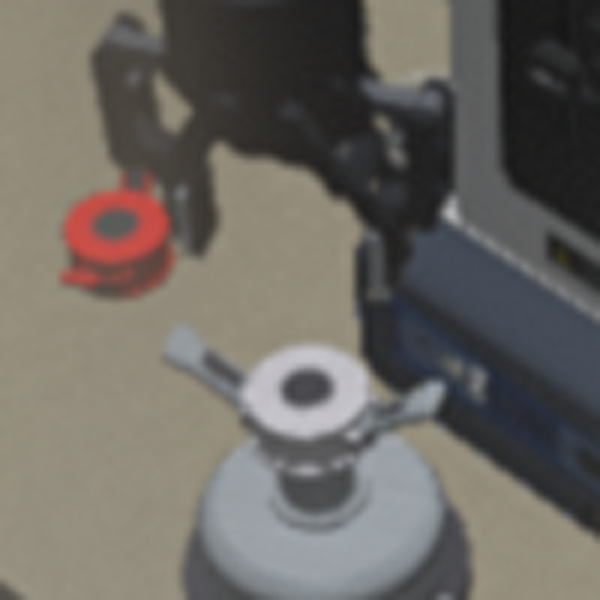

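Both arms are still up and symmetric, with tips at z ≈ 0.144. The cap top now reads about 0.133 and the open fingers straddle it at crop (195,250) and (380,290). Going down onto the arms.

{"method": "jog_arm", "body": {
  "motion": [
    {"dx":0.015,"dy":0,"dz":0.0005,"ax":0,"ay":0,"az":0,"fingers":-1},
    {"dx":0.03,"dy":0,"dz":0.0005,"ax":0,"ay":0,"az":0,"fingers":-1},
    {"dx":0.045,"dy":0,"dz":0.0005,"ax":0,"ay":0,"az":0,"fingers":-1},
    {"dx":0.055,"dy":0,"dz":0.0005,"ax":0,"ay":0,"az":0,"fingers":-1},
    {"dx":0.055,"dy":0,"dz":0.0005,"ax":0,"ay":0,"az":0,"fingers":-1}
  ]
}}

```text
time_s: 8.93
eef_pos: [0.4493, 0.2304, 0.1429]
tcp_rot: [-0.334, 1.548, 0.333]
ft_force: [0.5, -1.3, -0.1]
finger_gap: 0.0857
```

{"method": "jog_arm", "body": {
  "motion": [
    {"dx":0.003,"dy":0,"dz":0,"ax":0,"ay":0,"az":0,"fingers":-1},
    {"dx":0.006,"dy":0,"dz":0,"ax":0,"ay":0,"az":0,"fingers":-1},
    {"dx":0.009,"dy":0,"dz":0,"ax":0,"ay":0,"az":0,"fingers":-1},
    {"dx":0.012,"dy":0,"dz":0,"ax":0,"ay":0,"az":0,"fingers":-1},
    {"dx":0.015,"dy":0,"dz":0,"ax":0,"ay":0,"az":0,"fingers":-1}
  ]
}}

```text
time_s: 9.35
eef_pos: [0.4505, 0.231, 0.1297]
tcp_rot: [-0.333, 1.544, 0.334]
ft_force: [-0.3, -0.5, -0.5]
finger_gap: 0.0853
```

{"method": "jog_arm", "body": {
  "motion": [
    {"dx":0.003,"dy":0,"dz":0,"ax":0,"ay":0,"az":0,"fingers":-1},
    {"dx":0.006,"dy":0,"dz":0,"ax":0,"ay":0,"az":0,"fingers":-1},
    {"dx":0.009,"dy":0,"dz":0,"ax":0,"ay":0,"az":0,"fingers":-1},
    {"dx":0.012,"dy":0,"dz":0,"ax":0,"ay":0,"az":0,"fingers":-1}
  ]
}}

```text
time_s: 9.68
eef_pos: [0.4506, 0.231, 0.1175]
tcp_rot: [-0.333, 1.544, 0.334]
ft_force: [-0.3, 0.2, 4.9]
finger_gap: 0.0853
```

```bash
python3 - <<'E'
from h import *
rep((.45,.2307,.075))
save('scene','s5.png',(190,120,290,220),6)
E
```

```text
9.6833 [0.45058257 0.23097957 0.11751972] 0.08531974713205553 [-0.31249538  0.21187374  4.92377228] [ 0.41  0.44  2.03 -0.    0.67 -1.58]
turn [-0.0005  0.0006  0.    ] shift [ 0.0425 -0.     -0.0007]
```

View pics/s5.png

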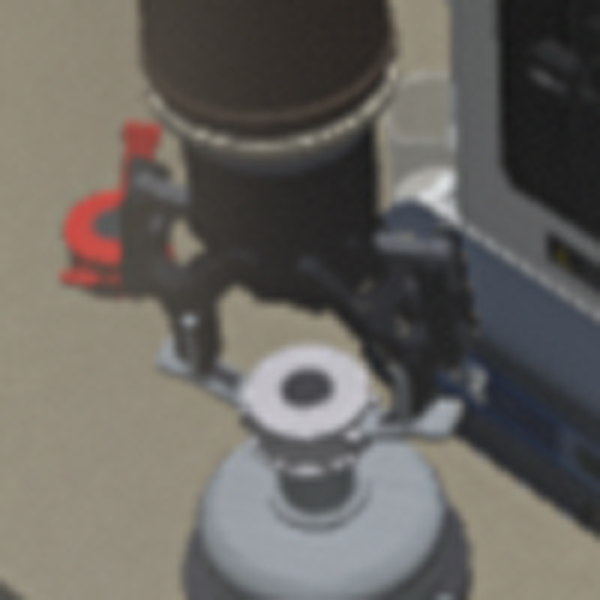

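Both fingers sit on their arms (crop (195,365) and (410,410)) and the arms are moving down together at 5 N in total. Continuing.

{"method": "jog_arm", "body": {
  "motion": [
    {"dx":0.003,"dy":0,"dz":0,"ax":0,"ay":0,"az":0,"fingers":-1},
    {"dx":0.006,"dy":0,"dz":0,"ax":0,"ay":0,"az":0,"fingers":-1},
    {"dx":0.009,"dy":0,"dz":0,"ax":0,"ay":0,"az":0,"fingers":-1},
    {"dx":0.012,"dy":0,"dz":0,"ax":0,"ay":0,"az":0,"fingers":-1},
    {"dx":0.015,"dy":0,"dz":0,"ax":0,"ay":0,"az":0,"fingers":-1}
  ]
}}

```text
time_s: 10.15
eef_pos: [0.4504, 0.2309, 0.1023]
tcp_rot: [-0.334, 1.545, 0.334]
ft_force: [-0.1, 1.6, 6.0]
finger_gap: 0.0852
```

{"method": "jog_arm", "body": {
  "motion": [
    {"dx":0.003,"dy":0,"dz":0,"ax":0,"ay":0,"az":0,"fingers":-1},
    {"dx":0.006,"dy":0,"dz":0,"ax":0,"ay":0,"az":0,"fingers":-1},
    {"dx":0.009,"dy":0,"dz":0,"ax":0,"ay":0,"az":0,"fingers":-1}
  ]
}}

```text
time_s: 10.4
eef_pos: [0.4504, 0.2309, 0.0934]
tcp_rot: [-0.334, 1.545, 0.334]
ft_force: [-0.3, 0.1, 5.3]
finger_gap: 0.0852
```

```bash
python3 - <<'E'
from h import *
rep((.45,.2307,.075))
save('scene','s6.png',(190,120,290,220),6)
E
```

```text
10.4 [0.45040951 0.2309072  0.09335261] 0.08518828304467173 [-0.27616106  0.08451142  5.30257058] [ 0.41  0.48  2.05 -0.    0.61 -1.58]
turn [-0.0006  0.0002  0.    ] shift [ 0.0184 -0.     -0.0005]
```

View pics/s6.png

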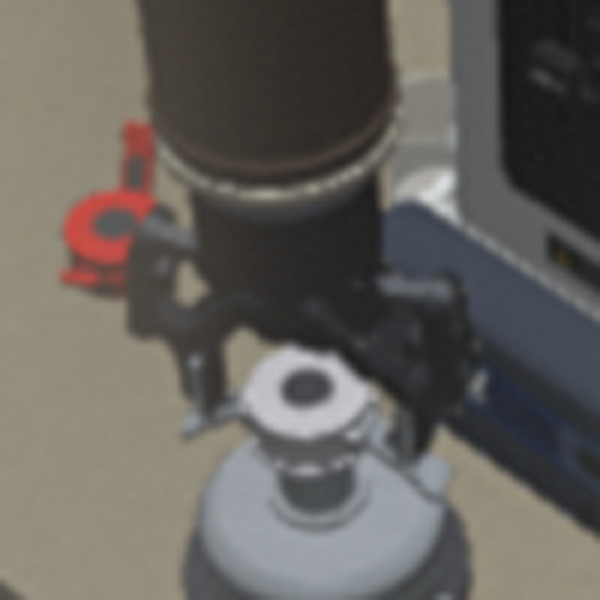

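Both arms are below level and even, and the gripper body is still about 34 mm above the cap. Continuing to z ≈ 0.075, then closing.

{"method": "jog_arm", "body": {
  "motion": [
    {"dx":0.003,"dy":0,"dz":0,"ax":0,"ay":0,"az":0,"fingers":-1},
    {"dx":0.006,"dy":0,"dz":0,"ax":0,"ay":0,"az":0,"fingers":-1},
    {"dx":0.009,"dy":0,"dz":0,"ax":0,"ay":0,"az":0,"fingers":-1},
    {"dx":0.012,"dy":0,"dz":0,"ax":0,"ay":0,"az":0,"fingers":-1},
    {"dx":0.014,"dy":0,"dz":0,"ax":0,"ay":0,"az":0,"fingers":-1}
  ]
}}

```text
time_s: 10.87
eef_pos: [0.4502, 0.2308, 0.0792]
tcp_rot: [-0.334, 1.545, 0.334]
ft_force: [0.2, 0.5, 3.0]
finger_gap: 0.0852
```

{"method": "jog_arm", "body": {
  "motion": [
    {"dx":0.002,"dy":0,"dz":0,"ax":0,"ay":0,"az":0,"fingers":-1},
    {"dx":0.004,"dy":0,"dz":0,"ax":0,"ay":0,"az":0,"fingers":-1},
    {"dx":0.004,"dy":0,"dz":0,"ax":0,"ay":0,"az":0,"fingers":-1}
  ]
}}

```text
time_s: 11.12
eef_pos: [0.4502, 0.2308, 0.0752]
tcp_rot: [-0.334, 1.545, 0.334]
ft_force: [0.9, -0.8, 0.4]
finger_gap: 0.0849
```

{"method": "jog_arm", "body": {
  "motion": [
    {"dx":0,"dy":0,"dz":0,"ax":0,"ay":0,"az":0,"fingers":-0.7},
    {"dx":0,"dy":0,"dz":0,"ax":0,"ay":0,"az":0,"fingers":-0.6},
    {"dx":0,"dy":0,"dz":0,"ax":0,"ay":0,"az":0,"fingers":-0.5},
    {"dx":0,"dy":0,"dz":0,"ax":0,"ay":0,"az":0,"fingers":-0.5}
  ],
  "newtons": 30
}}

```text
time_s: 11.45
eef_pos: [0.4503, 0.2309, 0.0757]
tcp_rot: [-0.334, 1.545, 0.334]
ft_force: [0.0, 0.1, 2.2]
finger_gap: 0.0641
```

{"method": "jog_arm", "body": {
  "motion": [
    {"dx":0,"dy":0,"dz":0,"ax":0,"ay":0,"az":0,"fingers":-0.4},
    {"dx":0,"dy":0,"dz":0,"ax":0,"ay":0,"az":0,"fingers":-0.3},
    {"dx":0,"dy":0,"dz":0,"ax":0,"ay":0,"az":0,"fingers":-0.2},
    {"dx":0,"dy":0,"dz":0,"ax":0,"ay":0,"az":0,"fingers":-0.1},
    {"dx":0,"dy":0,"dz":0,"ax":0,"ay":0,"az":0,"fingers":-0.1}
  ]
}}

```text
time_s: 11.87
eef_pos: [0.4504, 0.231, 0.0758]
tcp_rot: [-0.333, 1.545, 0.334]
ft_force: [-1.5, 0.9, 6.7]
finger_gap: 0.0564
```

```bash
python3 - <<'E'
from h import *
rep((.45,.2307,.075))
save('scene','s7.png',(190,120,290,220),6)
E
```

```text
11.8667 [0.45035818 0.23099515 0.07584339] 0.05644142103523275 [-1.53348423  0.87225031  6.73756038] [ 0.41  0.51  2.06  0.    0.57 -1.58]
turn [-0.0006  0.0003 -0.0001] shift [ 0.0008 -0.0001 -0.0004]
```

View pics/s7.png

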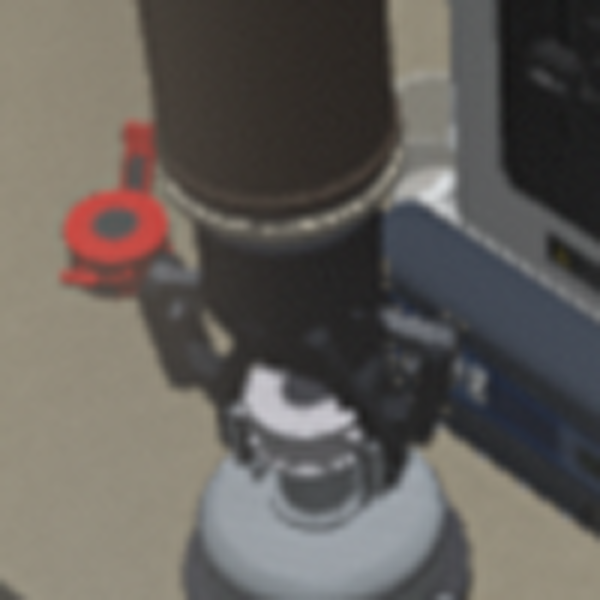

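The gap is 56.4 mm, against 56 mm over shut arms, and both arms hang down inside the fingers. One more squeeze to make sure, then open wide before rising.

{"method": "jog_arm", "body": {
  "motion": [
    {"dx":0,"dy":0,"dz":0,"ax":0,"ay":0,"az":0,"fingers":0.2},
    {"dx":0,"dy":0,"dz":0,"ax":0,"ay":0,"az":0,"fingers":0.2},
    {"dx":0,"dy":0,"dz":0,"ax":0,"ay":0,"az":0,"fingers":0.2},
    {"dx":0,"dy":0,"dz":0,"ax":0,"ay":0,"az":0,"fingers":0.2},
    {"dx":0,"dy":0,"dz":0,"ax":0,"ay":0,"az":0,"fingers":0.2}
  ],
  "newtons": 40
}}

```text
time_s: 12.33
eef_pos: [0.4504, 0.231, 0.0759]
tcp_rot: [-0.333, 1.545, 0.334]
ft_force: [-1.4, 0.9, 8.1]
finger_gap: 0.056
```

{"method": "jog_arm", "body": {
  "motion": [
    {"dx":0,"dy":0,"dz":0,"ax":0,"ay":0,"az":0,"fingers":-1},
    {"dx":0,"dy":0,"dz":0,"ax":0,"ay":0,"az":0,"fingers":-1},
    {"dx":0,"dy":0,"dz":0,"ax":0,"ay":0,"az":0,"fingers":-1},
    {"dx":0,"dy":0,"dz":0,"ax":0,"ay":0,"az":0,"fingers":-1},
    {"dx":0,"dy":0,"dz":0,"ax":0,"ay":0,"az":0,"fingers":-1}
  ]
}}

```text
time_s: 12.75
eef_pos: [0.4503, 0.2308, 0.0755]
tcp_rot: [-0.334, 1.545, 0.334]
ft_force: [-0.7, 1.6, 0.3]
finger_gap: 0.0853
```

{"method": "jog_arm", "body": {
  "motion": [
    {"dx":-0.01,"dy":0,"dz":0,"ax":0,"ay":0,"az":0,"fingers":-1},
    {"dx":-0.03,"dy":0,"dz":0,"ax":0,"ay":0,"az":0,"fingers":-1},
    {"dx":-0.06,"dy":0,"dz":0,"ax":0,"ay":0,"az":0,"fingers":-1},
    {"dx":-0.09,"dy":0,"dz":0,"ax":0,"ay":0,"az":0,"fingers":-1},
    {"dx":-0.12,"dy":0,"dz":0,"ax":0,"ay":0,"az":0,"fingers":-1}
  ]
}}

```text
time_s: 13.17
eef_pos: [0.4499, 0.2307, 0.1975]
tcp_rot: [-0.334, 1.545, 0.333]
ft_force: [1.8, -0.1, -0.4]
finger_gap: 0.0857
```

```bash
python3 - <<'E'
from h import *
rep((.45,.2307,.075))
save('scene','s8.png',(190,130,290,230),6)
for n in ('cap_top','cam_left_tip','cam_right_tip'): spot('scene',n)
E
```

```text
13.1667 [0.44992878 0.2306973  0.19754027] 0.08571016228551671 [ 1.77383846 -0.14958922 -0.44404579] [ 0.41  0.32  1.96 -0.    0.86 -1.58]
turn [-0.0006 -0.0004  0.    ] shift [ 1.225e-01 -0.000e+00  1.000e-04]
scene cap_top 0.83 [0.5248 0.4587 0.0266] [208.  156.3]
scene cap_top 0.81 [ 0.577  -0.2145  0.027 ] [410.1 273.7]
scene cap_top 0.69 [0.449  0.231  0.1362] [240.5 182.7]
scene cam_left_tip 0.58 [ 0.6322 -0.2003  0.0479] [418.8 251.6]
scene cam_left_tip 0.54 [0.5692 0.4864 0.043 ] [212.  140.6]
scene cam_right_tip 0.43 [0.4771 0.4268 0.04  ] [202.5 166.6]
scene cam_right_tip 0.42 [0.4597 0.2107 0.0702] [250.8 201.2]
scene cam_right_tip 0.37 [ 0.5215 -0.233   0.0463] [405.9 289.4]
```

View pics/s8.png

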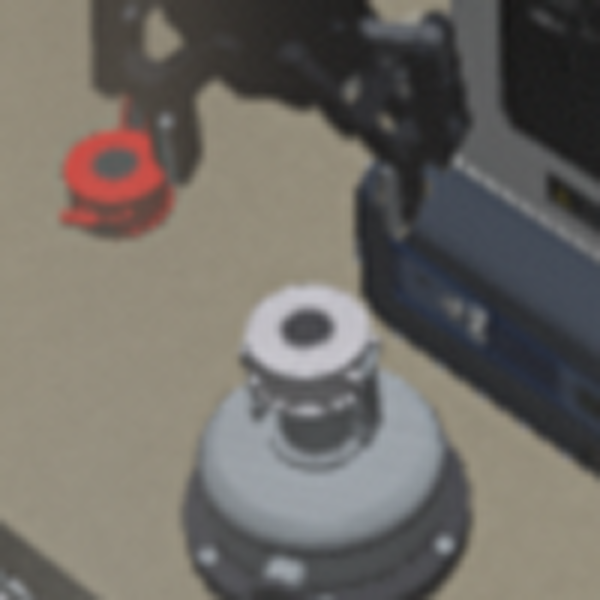

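Both arms hang straight down beside the neck (crop (260,400) and (370,400)), and the gripper is clear. Handing in.

```bash
python3 -c "
from rig import r
print(r.job_done(), r.read_state()['time_s'])"
```

```text
the job is handed in; nothing more can be done
the job is handed in; nothing more can be done
```

The filling neck is closed: the cap is pressed home and both cam arms are shut. I handed the job in about 13 s into the 40 s limit.

- **Cap:** I pressed it straight down with closed fingers while both arms were up. It slid about 12.5 mm at 10–12 N. At the hard stop the last step read 29 N, a little over the 15–25 N band but well under 45 N. I eased off straight away.
- **Arms:** I straddled the cap with the open gripper and pushed both arms down together at about 5–6 N in total. In the pictures they stayed level with each other. I then squeezed them shut; the finger gap was 56.0 mm, which matches the 56 mm over shut arms.
- **Last checks:** The final picture shows both arms hanging straight down and the gripper clear above, with no contact. The network put the right tip at z = 0.070, where a shut arm should be, but it did not find the left tip. For the left arm I rely on the gap reading and the picture. The network's cap height, 0.136, is about 4 mm above the 0.132 I felt, which is within its error.

I steered clear of the other things on the bench, including the red look-alikes. My first batch of moves was refused because some keys were missing, and nothing moved then.

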